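Close up the cup row with the caddy's click stop

TASK

Close up the row of paper cups in the caddy so that the stacks cannot slide about: push the stop by its black tab along the notched rail, with the fingertips, until the three stacks stand together against the end wall and the stop has clicked into the last notch that the row allows; then take the hand away. Only push: do not pinch the tab, lift, tip or crush any cups, or disturb the other things on the counter.

Things in the scene. Friction and masses are not known exactly. Their poses are not given: they have to be found in the camera images.
- caddy: paper-cup caddy fixed to the table: pale wooden base board (132 x 430 x 12 mm) with one lane for cup stacks along its y axis. Origin at the underside of the board, middle of its length; z up. The lane is 80 mm wide, centre line at caddy x = -14 mm, floor at z = 12 mm, between a dark front lip (top z = 34 mm) and the dark rail bar at x = 26 to 46 mm (top z = 46 mm)
- lane_end (a point): foot of the end wall's inner face, on the lane's centre line (caddy x = -14, y = +200, z = 12 mm). The dark end wall, its top 82 mm above the table, closes the lane at its +y end. Axes as the caddy's
- rail (a point): middle of the pale aluminium strip on the rail bar (caddy x = 36, y = 0, top at z = 50 mm). The strip runs along caddy y and has 14 cross notches, 14 mm wide, 24 mm apart. Axes as the caddy's
- stop (a joint): the sliding stop on the rail, in m: 0 at the -y end of its travel, growing as it is pushed in caddy +y, towards cups and end wall. It clicks into a notch every 24 mm: at 0, 0.024, 0.048, 0.072, 0.096, 0.120, 0.144 ... Sliding on takes 1 to 4 N, climbing out of a notch 5 to 8 N, then the force falls away. Within 4 mm of a notch's middle the spring draws the stop in, unless the cups' friction holds it short
- plate_face (a point): foot of the front (+y) face of the stop's green plate (104 mm wide, 4 mm thick, top at z = 80 mm), which crosses the lane; caddy x = 0, y = -146 mm + joint, z = 16 mm. The three stacks tight together (222 mm) against the end wall would leave the plate at joint 0.124, so 0.120 is the last notch that the row allows, with 4 mm of play
- tab_push (a point): centre of the rear (-y) face of the stop's black thumb tab, the face to push on towards caddy +y. The tab, 22 mm wide (caddy x), 16 mm thick (y), stands on the aluminium saddle (top z = 74 mm) up to z = 101 mm; this point: caddy x = 37 mm, y = -210 mm + joint, z = 87 mm. Nothing stands behind or above it. Axes as the caddy's
- plunger (a joint): how far the stop's spring plunger (red knob, 15 mm across, on top of the saddle between tab and plate) has sunk, in m: 0 to 0.0008 while its round nose rides on the strip, about 0.0035 when it has dropped into a notch
- cup_a: stack of three nested kraft-brown paper cups, mouths down, one rigid piece, 74 mm across its rims (the lowest 22 mm), tapering to 51 mm at the top, 103 mm tall, about 36 g; origin at the centre of its underside, z up. It stands in the caddy's lane: the first of the three, counted from the end wall
- cup_b: stack of three nested kraft-brown paper cups, mouths down, one rigid piece, 74 mm across its rims (the lowest 22 mm), tapering to 51 mm at the top, 103 mm tall, about 36 g; origin at the centre of its underside, z up. It stands in the caddy's lane: the second of the three, counted from the end wall
- cup_c: stack of three nested kraft-brown paper cups, mouths down, one rigid piece, 74 mm across its rims (the lowest 22 mm), tapering to 51 mm at the top, 103 mm tall, about 36 g; origin at the centre of its underside, z up. It stands in the caddy's lane: the third and last, nearest the stop, of the three, counted from the end wall
- stack_d: tall stack of nested kraft paper cups on the red tray, 74 mm across, 157 mm tall; origin at the centre of its underside
- stack_e: second tall stack of nested kraft paper cups on the red tray, 74 mm across, 148 mm tall; origin at the centre of its underside
- sugar_jar: small white jar with a brass lid, 62 mm across, 85 mm tall, on the table behind (+x side of) the caddy; origin at the centre of its underside
- coasters: pile of round cork coasters, 90 mm across, 24 mm tall, on the table in front (-x side) of the caddy; origin at the centre of its underside
- spoon: teaspoon lying on the table, 150 mm long along its x axis; origin under its middle
- jug: steel tea jug with a black handle, 100 mm across, 199 mm tall; origin at the centre of its underside
- plaque: small blank wooden stand-up plaque, 115 x 45 mm foot, 76 mm tall; origin at the centre of its underside

How it is judged (in metres and radians):
At the end, for the whole second after the job is handed in: The stop rests in the notch at joint 0.120 m (within 3 mm, plunger sunk by more than 1.4 mm), and the three stacks stand upright on the lane's floor, closed up against the end wall (each within 8 mm of its place in a tight row) (value of joint stop between 0.117 and 0.123 m and value of joint plunger above 0.0014 m and velocity of joint stop between -0.005 and 0.005 m/s and y of cup_a in the frame of caddy above 0.155 m and x of cup_a in the frame of caddy between -0.022 and -0.006 m and height (world z) of each of cup_a, cup_b, cup_c below 0.016 m and angle between each of cup_a, cup_b, cup_c's own z axis and vertical below 0.08 rad and linear speed of each of cup_a, cup_b, cup_c below 0.02 m/s and y of cup_b in the frame of caddy above 0.081 m and x of cup_b in the frame of caddy between -0.022 and -0.006 m and y of cup_c in the frame of caddy above 0.007 m and x of cup_c in the frame of caddy between -0.022 and -0.006 m); the robot touches nothing.
It fails at once if the stop's tab is pinched between the fingers (both its front half and its rear half gripped) (contact force between the fingers and stop_c3 above 1.5 N and contact force between the fingers and stop_c4 above 1.5 N).
It fails at once if a cup stack of the row is lifted by more than 12 mm or tips by more than 0.3 rad (height (world z) of any of cup_a, cup_b, cup_c above 0.024 m or angle between any of cup_a, cup_b, cup_c's own z axis and vertical above 0.3 rad).
It fails at once if the row is crushed: more than 40 N on the last stack (contact force between cup_c and anything else above 40 N).
It fails at once if another thing on the table is moved by more than 20 mm or tipped over (distance of any of stack_d, stack_e, sugar_jar, coasters, spoon, jug, plaque from where it was at the start of the episode above 0.02 m or angle between any of stack_d, stack_e, sugar_jar, coasters, jug, plaque's own z axis and vertical above 0.3 rad).
It also fails if it takes over 54 s, if anything falls off the work surface, if the arm or the gripper's body presses on something with over 40 N, if the wrist force passes 120 N, or if a joint passes its speed limit or range.

ROBOT

A 6-joint arm with a two-finger parallel gripper is mounted at the origin on the work surface. World frame = base frame: x ahead of the robot, y to its left, z up, the work surface at z = 0. Lengths are in mm, angles in degrees, forces in N, time in s.
With the tool pointing down it reaches from about 300 to 850 mm from the base axis. Payload 4.2 kg.
Tool frame: the origin (TCP) lies midway between the tips of the shut fingers; the grasp point (between the pads) lies env.grip_depth behind it (env.grip_depth is the distance from the TCP to the grasp point, in mm); z points along the fingers, y is the direction in which the jaws open and shut (so a half turn about z gives the same grasp; the last joint's range is limited). The gripper opens to 91 mm and grips with 3 to 60 N. Pads are 32 mm wide; open, the fingers measure 118 mm over their backs; the gripper's body (76 mm by 178 mm) begins 60 mm behind the grasp point.
Start: joints at [72.651, 18.312, 89.639, -0, 72.044, -1.146], TCP at [160.453, 552.176, 213.976] pointing down, gripper open.
Joint ranges: [-177.97, 177.97], [-48.28, 115.42], [12.27, 149.76], [-77.06, 257.06], [2.81, 150.46], [-146.56, 146.56]. Speed limits (degrees/s): [147.25, 147.25, 180, 180, 180, 180].

INTERFACE

Orientations are given as [roll, pitch, yaw] about the fixed x, y, z axes, in that order (R = Rz(yaw) Ry(pitch) Rx(roll)).
In Python, from workcell import env, cams, spotter gives the robot as it stands.
- The arm moves only by the tool apply_moves, never from a script. Its argument "plan" is a list of rows, each an object with "jaw": the closure, from 0 (fully open) to 1 (shut); "delta_pos": the shift along the tool's x, y, z in mm, a list of three; "spin": the turn about the tool's z in rad. In form: [{"jaw": jaw, "delta_pos": [dx, dy, dz], "spin": spin}, ...]. A call has exactly 8 rows; each row is the pose to reach, as a shift and turn from the pose measured when the call began, along the tool's axes at that moment; what a row does not reach only later rows make up. A row lasts 1/8 s, in which the tool goes at most 62.5 mm and 10.7 degrees, less where a joint would pass 70% of its speed; a pose out of reach is approached as far as the arm can. A call with a gripper value outside its range is refused whole. The fingers move at their own pace and stop on an object; "squeeze" is the grip in N (left out, the last holds). Time passes only in rows, so rows that repeat a pose let the fingers close, or fill a call up. It gives the time, the measured TCP pose, the force and the opening at its end, in the units of the state.
- env.state(): the state, without advancing time (a new reading comes with each control period).
- cams.grab_frame(name): name is "side" or "top" or "wrist"; returns the picture (384x512x3 uint8, red, green, blue); there is no depth.
- cams.calibration(name): a dict with "camera_matrix" (3x3 intrinsics, pixels), "rvec" (rotation vector, rad) and "tvec" (3), from world to camera coordinates, as OpenCV has them. Camera axes: x right, y down, z forward; pixel columns grow to the right and rows downward; lengths in mm; the calibration is good to about 2 mm. The wrist camera is an equidistant fisheye: a pixel r from the principal point sees the ray r / f radians off the axis. A picture is of the moment at which its call begins: read the wrist's pose just before it. calibration takes no time and is no camera call; for the wrist camera it gives the pose at the moment of the call.
- env.job_done(): hands the job in, once; it reports no verdict.
Trained networks look in the newest picture that a camera, given by its name, has taken for a name from the list of things; names that differ only in an ending like _2 or _b are one class to them, and where a whole thing is asked for, a point or a joint stands for the part that bears it (a point fixed in the world has none). Each returns a list of dicts, best first, with "confidence" (0 to 1); they miss things now and then, are a little off and sometimes report something else, mostly with a low value. They report only what shows in the picture. A call takes as long as a camera call.
- spotter.masks_of(camera, target): "region" (384x512 bool, what is visible of it) and "extent" ([left, top, right, bottom] in pixels, round what is visible of it).
The state is a dict: "time_s": time; "qpos": joint angles; "qvel": joint speeds; "effort": joint torques, N m; "ee_pos": TCP position; "ee_rot": TCP orientation; "force": force on the tool from outside, world axes, zero at the start; "torque": the same for the moment, N m; "gripper_width": finger opening in mm.
Only numpy, scipy, OpenCV 4.12 (cv2) and the standard library are available. Lean on these libraries where they do the work, as an engineer would, in place of code of your own. Each camera call takes 0.05 s, during which the arm holds its last target.

## Working session

There is one attempt and no reset: what is moved stays moved. The work goes in short steps, Python scripts to look and compute and a tool call to move; the robot and the scene stay as the last step left them, time stands still between calls to the robot, and variables do not carry over. Pictures are saved under pics/ and viewed, and the job is handed in when it is done.

Besides the shell and the picture viewer there is one more tool, called after "Emit:" as name(argument=value, ...) on one line, values as JSON. apply_moves: Moves the arm, as the interface text tells. Its arguments: {"type":"object","properties":{"plan":{"type":"array"},"squeeze":{"type":"number"}},"required":["plan"]}

```bash
mkdir -p pics; python3 - <<'E'
from workcell import env,cams,spotter
import cv2
print(env.state(), env.grip_depth)
for n in ["side","top","wrist"]:
    im=cams.grab_frame(n); cv2.imwrite(f"pics/{n}0.png",im[:,:,::-1])
    c=cams.calibration(n); print(n,c)
for cam in ["top","side"]:
  for t in ["caddy","tab_push","plate_face","rail","plunger","stop"]:
    try:
      for d in spotter.masks_of(cam,t)[:2]: 
        import numpy as np
        r=d["region"]; ys,xs=np.nonzero(r); print(cam,t,d["confidence"],d["extent"],xs.mean(),ys.mean(),r.sum())
    except Exception as e: print(cam,t,e)
E
```

```text
{'time_s': 0.0, 'qpos': array([ 7.26511015e+01,  1.83514882e+01,  8.97066370e+01,  1.37954238e-04,
        7.20443421e+01, -1.14703469e+00]), 'qvel': array([-0.11660217,  0.00442189,  0.03823315,  0.13803716, -0.05150265,
       -0.02145867]), 'effort': array([ 3.07047176e-04, -4.12474823e+01, -2.31969613e+01,  7.27560022e-02,
        4.59435058e-02, -1.40871184e-04]), 'ee_pos': array([160.29460725, 551.67262941, 213.12025741]), 'ee_rot': array([-1.79897556e+02, -2.18234331e-03,  1.63798092e+02]), 'force': array([-0.15796607, -0.73975809,  1.02115554]), 'torque': array([-0.01326093,  0.00399712,  0.0057389 ]), 'gripper_width': 91.32212948008686} 18.8
side {'camera_matrix': array([[429.38289527,   0.        , 260.06788297],
       [  0.        , 429.38289527, 194.81171218],
       [  0.        ,   0.        ,   1.        ]]), 'rvec': array([ 2.26529738, -0.74053539,  0.32397218]), 'tvec': array([-433.9617509 ,  321.60840236, 1194.33341136])}
top {'camera_matrix': array([[465.69952717,   0.        , 250.12813837],
       [  0.        , 465.69952717, 188.51498353],
       [  0.        ,
[... 701 characters left out ...]
4479
top stop 0.59 [292.0, 161.0, 316.3, 194.3] 301.8467741935484 168.50537634408602 372
side caddy 0.72 [213.4, 169.6, 319.3, 263.5] 274.74499151103566 225.016298811545 2945
side caddy 0.62 [286.8, 185.2, 307.8, 211.7] 299.8508158508159 196.74358974358975 429
side tab_push 0.67 [290.1, 183.7, 308.3, 214.0] 299.5720620842572 197.47671840354766 451
side tab_push 0.63 [272.8, 216.1, 311.0, 237.7] 292.63956043956046 224.42857142857142 455
side plate_face 0.94 [274.5, 212.3, 312.6, 237.3] 292.8502772643253 223.92975970425138 541
side rail 0.77 [212.6, 159.2, 319.8, 263.6] 273.7263714474554 223.81592861863848 3026
side stop 0.59 [274.2, 213.1, 314.0, 239.7] 293.7041198501873 223.8614232209738 534
```

```bash
python3 - <<'E'
import cv2
a=cv2.imread("pics/top0.png")[140:230,160:350]; cv2.imwrite("pics/topc.png",cv2.resize(a,None,fx=4,fy=4,interpolation=2))
a=cv2.imread("pics/side0.png")[140:280,190:350]; cv2.imwrite("pics/sidec.png",cv2.resize(a,None,fx=4,fy=4,interpolation=2))
E
```

```text
(no output)
```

View pics/top0.png

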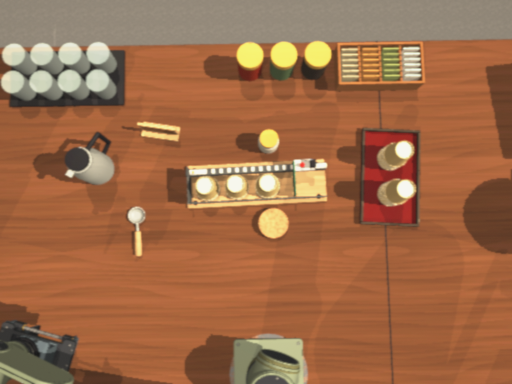

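View pics/side0.png

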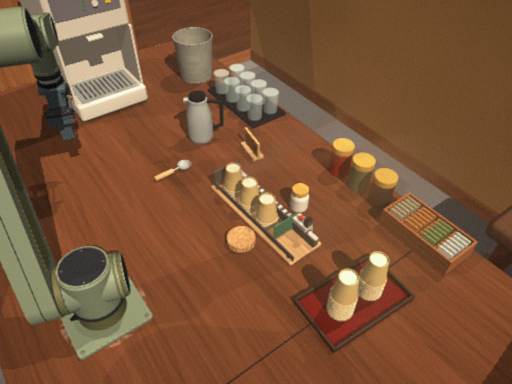

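```bash
sleep 1
```

```text
(no output)
```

View pics/topc.png

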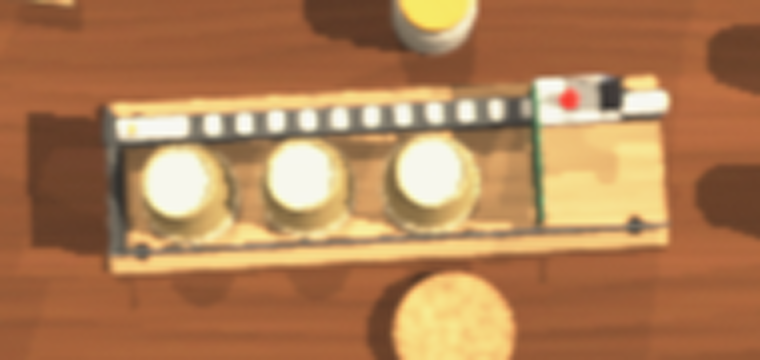

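View pics/sidec.png

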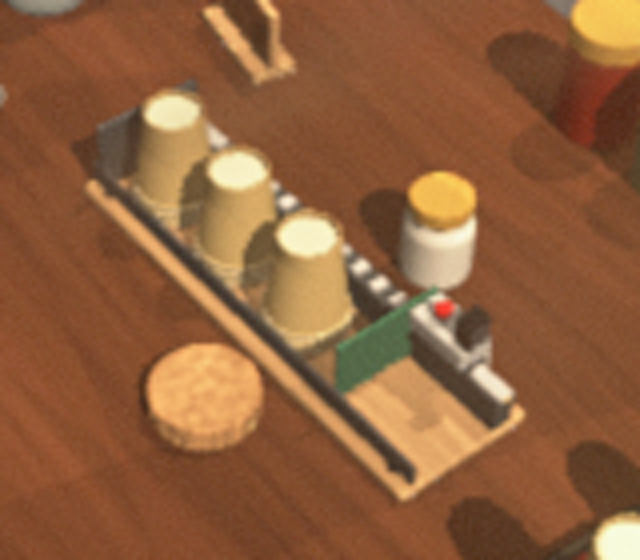

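View pics/wrist0.png

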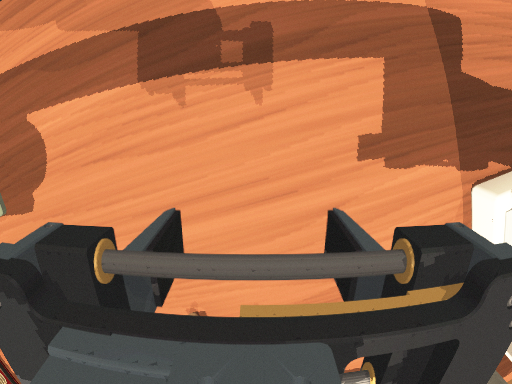

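```bash
cat > fit.py <<'E'
from workcell import cams
import numpy as np, cv2
from scipy.optimize import least_squares
top=[((66,215,12),(112,103)),((-66,215,12),(112,270)),((-66,-215,12),(667,243)),((66,-215,12),(656,75)),
 ]
tops=[((37,-202,101),(611,92)),((36,-175,90),(569,98)),((-50,-148,80),(540,222))]
side=[((-66,-215,12),(403,494)),((66,-215,12),(522,408)),((-66,215,12),(88,184))]
C={n:cams.calibration(n) for n in("top","side")}
def w(p,q,j=0):
    x,y,z=p; y=y+j; c,s=np.cos(q[2]),np.sin(q[2])
    return np.array([q[0]+c*x-s*y,q[1]+s*x+c*y,z])
def pr(n,P): 
    c=C[n]; return cv2.projectPoints(np.array([P],float),c["rvec"],c["tvec"],c["camera_matrix"],None)[0].ravel()
off={"top":(160,140),"side":(190,140)}
def px(n,uv): return (np.array(uv)+.5)/4-.5+np.array(off[n])
def res(q):
    r=[]
    for p,u in top: r.append(pr("top",w(p,q))-px("top",u))
    for p,u in tops: 
        if p[1]!=-175: r.append(pr("top",w(p,q,q[3]))-px("top",u))
    for p,u in side: r.append(pr("side",w(p,q))-px("side",u))
    return np.concatenate(r)
if __name__=="__main__":
    s=least_squares(res,[600,0,0,0]); q=s.x
    print(q,np.degrees(q[2])); print(s.fun.reshape(-1,2).round(2))
    print("tab_push",w((37,-210,87),q,q[3]), "dir y",w((0,1,0),q)-w((0,0,0),q))
    for j in (0,24,48): print(j,w((37,-210,87),q,j))
    np.save("q.npy",q)
E
python3 fit.py
```

```text
[5.71665343e+02 2.71176006e+01 3.28888198e-02 3.61431813e+01] 1.8843905697653232
[[-2.   -0.63]
 [-0.48 -0.05]
 [ 0.04 -0.25]
 [-0.03 -0.46]
 [-0.18  0.8 ]
 [ 0.2  -0.47]
 [-0.14  1.14]
 [ 1.5   1.55]
 [-0.83  0.35]]
tab_push [ 614.36224886 -145.42853135   87.        ] dir y [-0.03288289  0.99945921  0.        ]
0 [ 615.55074115 -181.55216686   87.        ]
24 [ 614.76155177 -157.56514578   87.        ]
48 [ 613.97236238 -133.5781247    87.        ]
```

```bash
cat > go.py <<'E'
import sys,numpy as np
from scipy.spatial.transform import Rotation as R
from workcell import env
def delta(target,yaw):
    s=env.state(); r=R.from_euler("xyz",s["ee_rot"],degrees=True)
    d=r.inv().apply(np.array(target)-s["ee_pos"]); sp=-(yaw-s["ee_rot"][2]); sp=(sp+180)%360-180
    print(s["time_s"],s["ee_pos"].round(1),s["ee_rot"].round(2),s["force"].round(2),s["gripper_width"]); print("delta",d.round(1),"spin",np.radians(sp).round(3))
if __name__=="__main__": delta([float(v) for v in sys.argv[1:4]],float(sys.argv[4]))
E
python3 go.py 390 160 215 128; python3 go.py 616 -240 215 91.9
```

```text
0.75 [160.4 552.2 214. ] [179.99  -0.   163.8 ] [-0.23  0.37 -0.39] 91.04200069081169
delta [-329.9 -312.5   -1. ] spin 0.625
0.75 [160.4 552.2 214. ] [179.99  -0.   163.8 ] [-0.23  0.37 -0.39] 91.04200069081169
delta [-658.5 -633.6   -1.1] spin 1.255
```

Emit:
apply_moves(plan=[{"jaw": 1,"delta_pos": [-41,-39,0],"spin": 0.08},{"jaw": 1,"delta_pos": [-82,-78,0],"spin": 0.16},{"jaw": 1,"delta_pos": [-123,-117,0],"spin": 0.24},{"jaw": 1,"delta_pos": [-165,-156,0],"spin": 0.31},{"jaw": 1,"delta_pos": [-206,-195,0],"spin": 0.39},{"jaw": 1,"delta_pos": [-247,-234,0],"spin": 0.47},{"jaw": 1,"delta_pos": [-288,-273,0],"spin": 0.55},{"jaw": 1,"delta_pos": [-330,-312,0],"spin": 0.625}], squeeze=20)

```text
time_s: 1.75
ee_pos: [391.1, 158.9, 214.3]
ee_rot: [179.9, 0.0, 127.9]
force: [0.8, 0.3, -0.2]
gripper_width: 14.2
```

```bash
python3 go.py 616 -240 215 91.9
```

```text
1.75 [391.1 158.9 214.3] [1.7992e+02 1.0000e-02 1.2785e+02] [ 0.77  0.29 -0.2 ] 14.163130340946678
delta [-453.   -67.2   -0.7] spin 0.627
```

Emit:
apply_moves(plan=[{"jaw": 1,"delta_pos": [-57,-8,0],"spin": 0.08},{"jaw": 1,"delta_pos": [-113,-17,0],"spin": 0.16},{"jaw": 1,"delta_pos": [-170,-25,0],"spin": 0.24},{"jaw": 1,"delta_pos": [-227,-34,0],"spin": 0.31},{"jaw": 1,"delta_pos": [-283,-42,0],"spin": 0.39},{"jaw": 1,"delta_pos": [-340,-50,0],"spin": 0.47},{"jaw": 1,"delta_pos": [-396,-59,0],"spin": 0.55},{"jaw": 1,"delta_pos": [-453,-67,0],"spin": 0.627}])

```text
time_s: 2.75
ee_pos: [616.9, -241.7, 214.4]
ee_rot: [179.9, -0.0, 91.8]
force: [1.0, -0.4, 0.2]
gripper_width: 0.3
```

```bash
python3 - <<'E'
from workcell import env,cams
import cv2
print(env.state()["ee_pos"],env.state()["ee_rot"],env.state()["gripper_width"])
im=cams.grab_frame("wrist"); cv2.imwrite("pics/wrist1.png",cv2.resize(im[:,:,::-1],(768,576)))
im=cams.grab_frame("side"); cv2.imwrite("pics/side1.png",cv2.resize(im[100:300,160:420,::-1],None,fx=3,fy=2.9))
E
```

```text
[ 616.86985649 -241.65203423  214.39822628] [ 1.79906323e+02 -4.50224296e-02  9.17637569e+01] 0.28768857165713224
```

View pics/wrist1.png

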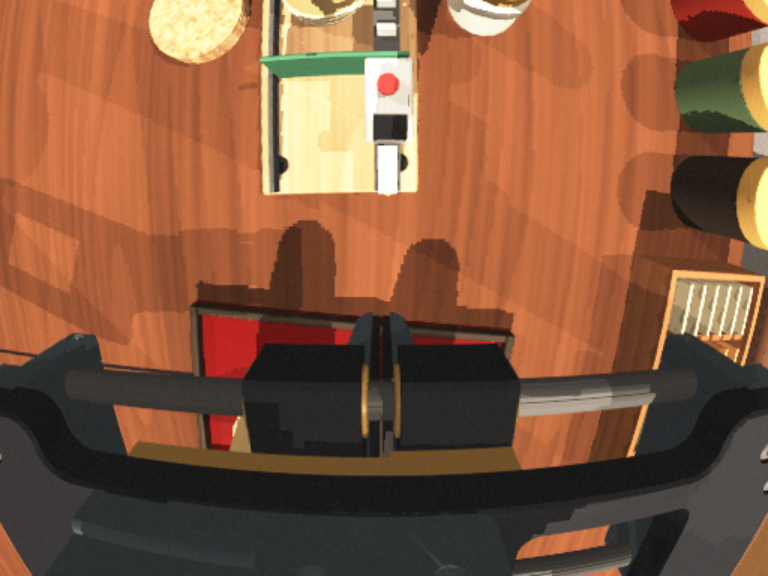

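View pics/side1.png

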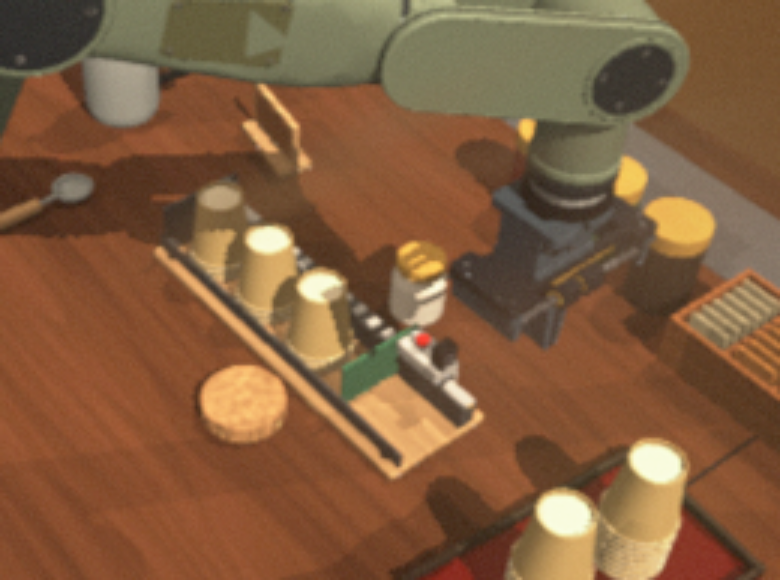

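```bash
cat > wr.py <<'E'
import numpy as np,cv2
from workcell import cams
def ray(uv,c):
    K=c["camera_matrix"]; d=(np.array(uv)-[K[0,2],K[1,2]]); r=np.hypot(*d); th=r/K[0,0]
    v=np.array([*(np.sin(th)*d/r),np.cos(th)]); Rm=cv2.Rodrigues(c["rvec"])[0]
    return -Rm.T@c["tvec"],Rm.T@v
def hit(uv,z,c):
    o,v=ray(uv,c); return o+v*(z-o[2])/v[2]
if __name__=="__main__":
    c=cams.calibration("wrist"); print("cam",ray((1,1),c)[0])
    f=lambda u,v:((u+.5)/1.5-.5,(v+.5)/1.5-.5)
    for n,u,z in [("BR",(264,193),12),("TR",(417,192),12),("tab rl",(373,141),101),("tab rr",(407,141),101),("tab fl",(373,115),101),("tab fr",(407,115),101),
      ("knob",(388,84),90),("plate top rear L",(262,62),80),("plate top rear R",(366,55),80),("strip end l",(377,193),50),("strip end r",(398,193),50),("saddle rear l",(365,140),74),("saddle rr",(411,140),74)]:
        print(n,hit(f(*u),z,c).round(1))
E
python3 wr.py
```

```text
cam [ 616.0909288  -170.58263749  382.67762323]
BR [ 518.3 -192.7   12. ]
TR [ 646.9 -189.7   12. ]
tab rl [ 611.  -153.8  101. ]
tab rr [ 632.1 -153.1  101. ]
tab fl [ 610.5 -137.3  101. ]
tab fr [ 631.6 -136.5  101. ]
knob [ 619.3 -114.8   90. ]
plate top rear L [532.7 -96.2  80. ]
plate top rear R [604.1 -92.7  80. ]
strip end l [ 614.1 -189.5   50. ]
strip end r [ 629.7 -189.    50. ]
saddle rear l [ 605.  -151.6   74. ]
saddle rr [ 636.3 -150.6   74. ]
```

```bash
python3 go.py 621 -195 83 91.9
```

```text
2.85 [ 618.  -244.9  212.8] [1.799e+02 8.000e-02 9.165e+01] [-0.43 -0.29  0.17] 0.5342016625298983
delta [ 50.    4.2 129.7] spin -0.004
```

Emit:
apply_moves(plan=[{"jaw": 1,"delta_pos": [0,4,25],"spin": 0},{"jaw": 1,"delta_pos": [0,4,50],"spin": 0},{"jaw": 1,"delta_pos": [15,4,80],"spin": 0},{"jaw": 1,"delta_pos": [30,4,105],"spin": 0},{"jaw": 1,"delta_pos": [40,4,120],"spin": 0},{"jaw": 1,"delta_pos": [48,4,127],"spin": 0},{"jaw": 1,"delta_pos": [50,4,130],"spin": 0},{"jaw": 1,"delta_pos": [50,4,130],"spin": 0}])

```text
time_s: 3.85
ee_pos: [621.3, -195.2, 83.4]
ee_rot: [179.8, 0.1, 91.7]
force: [-0.2, -0.1, 0.1]
gripper_width: 0.4
```

```bash
cat > look.py <<'E'
import sys
from workcell import env,cams
import cv2
t=sys.argv[1]
im=cams.grab_frame("wrist"); cv2.imwrite(f"pics/w{t}.png",cv2.resize(im[:,:,::-1],(768,576),interpolation=2))
im=cams.grab_frame("side"); cv2.imwrite(f"pics/s{t}.png",cv2.resize(im[130:280,190:390,::-1],None,fx=3.9,fy=3.9,interpolation=2))
im=cams.grab_frame("top"); cv2.imwrite(f"pics/t{t}.png",cv2.resize(im[140:230,160:350,::-1],None,fx=4,fy=4,interpolation=2))
s=env.state(); print(s["time_s"],s["ee_pos"].round(1),s["ee_rot"].round(2),s["force"].round(2),s["gripper_width"])
E
python3 look.py 2
```

```text
4.0 [ 621.2 -195.5   83.4] [1.7982e+02 1.2000e-01 9.1630e+01] [-0.4  -0.41  0.31] 0.33822023615478514
```

View pics/w2.png

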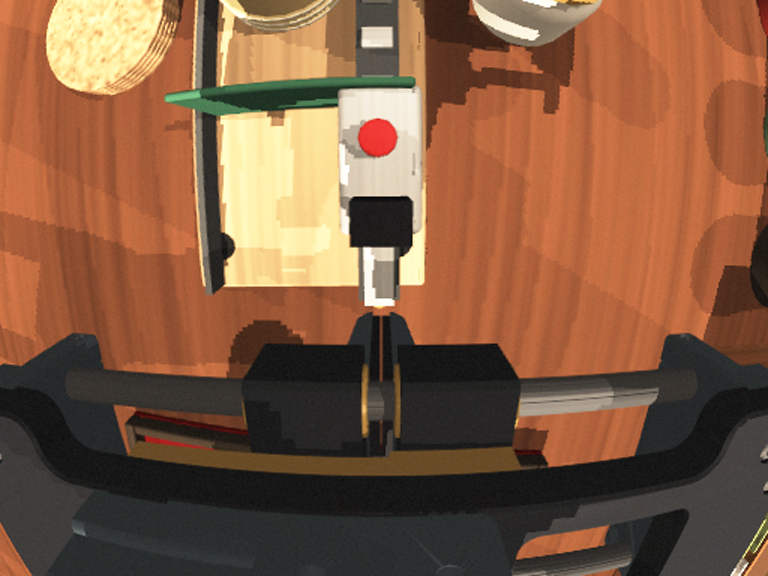

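View pics/s2.png

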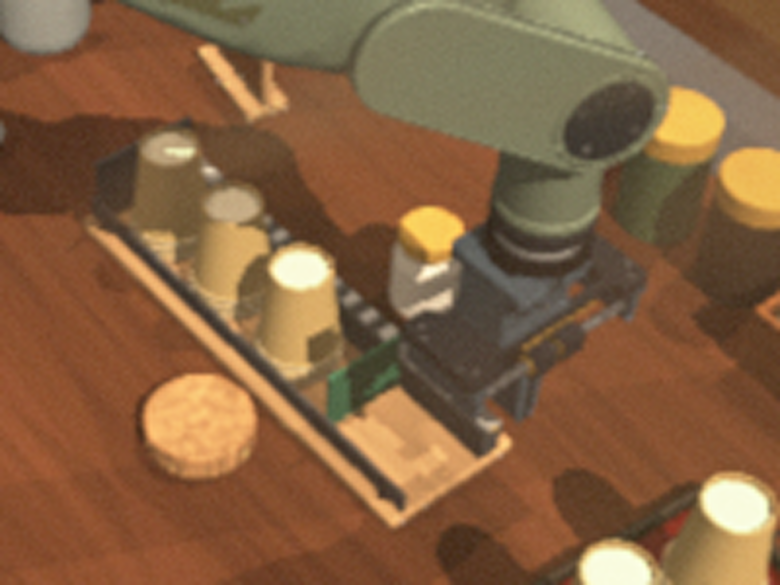

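```bash
python3 - <<'E'
from wr import *
from workcell import env
c=cams.calibration("wrist"); print(ray((1,1),c)[0])
f=lambda u,v:((u+.5)/1.5-.5,(v+.5)/1.5-.5)
for n,u,z in [("endL",(208,293),34),("endR",(424,285),12),("tabr",(352,246),101),("tabr",(411,246),101),("tabf",(352,198),101),("tabf",(411,198),101),("knob",(378,138),90),("tip",(365,316),83),("tip",(400,316),83),("strip",(364,305),50),("strip",(396,305),50),("notch f",(377,26),50),("notch r",(377,49),50)]: print(n,hit(f(*u),z,c).round(1))
E
python3 go.py 620.5 -172 83 91.9
```

```text
[ 619.12446548 -121.10073704  253.30422522]
endL [ 528.4 -187.3   34. ]
endR [ 645.8 -185.5   12. ]
tabr [ 610.3 -148.4  101. ]
tabr [ 630.7 -147.9  101. ]
tabf [ 610.  -131.8  101. ]
tabf [ 630.  -131.2  101. ]
knob [ 618.2 -110.3   90. ]
tip [ 614.8 -180.2   83. ]
tip [ 629.  -179.8   83. ]
strip [ 613.4 -186.1   50. ]
strip [ 628.7 -185.6   50. ]
notch f [615.9 -54.4  50. ]
notch r [616.2 -65.8  50. ]
4.0 [ 621.2 -195.5   83.4] [1.7982e+02 1.2000e-01 9.1630e+01] [-0.4  -0.41  0.31] 0.33822023615478514
delta [23.5 -0.1  0.4] spin -0.005
```

Emit:
apply_moves(plan=[{"jaw": 1,"delta_pos": [6,0,0],"spin": 0},{"jaw": 1,"delta_pos": [12,0,0],"spin": 0},{"jaw": 1,"delta_pos": [17,0,0],"spin": 0},{"jaw": 1,"delta_pos": [21,0,0],"spin": 0},{"jaw": 1,"delta_pos": [24,0,0],"spin": 0},{"jaw": 1,"delta_pos": [26,0,0],"spin": 0},{"jaw": 1,"delta_pos": [28,0,0],"spin": 0},{"jaw": 1,"delta_pos": [28,0,0],"spin": 0}])

```text
time_s: 5.0
ee_pos: [620.5, -167.4, 83.4]
ee_rot: [179.8, 0.1, 91.6]
force: [-0.4, -0.4, -0.1]
gripper_width: 0.6
```

Emit:
apply_moves(plan=[{"jaw": 1,"delta_pos": [0.5,0,0],"spin": 0},{"jaw": 1,"delta_pos": [1,0,0],"spin": 0},{"jaw": 1,"delta_pos": [1.5,0,0],"spin": 0},{"jaw": 1,"delta_pos": [2,0,0],"spin": 0},{"jaw": 1,"delta_pos": [2.5,0,0],"spin": 0},{"jaw": 1,"delta_pos": [3,0,0],"spin": 0},{"jaw": 1,"delta_pos": [3.5,0,0],"spin": 0},{"jaw": 1,"delta_pos": [4,0,0],"spin": 0}])

```text
time_s: 6.0
ee_pos: [620.3, -163.6, 83.4]
ee_rot: [179.8, 0.1, 91.6]
force: [-0.1, -1.7, -0.4]
gripper_width: 0.3
```

Emit:
apply_moves(plan=[{"jaw": 1,"delta_pos": [1,0,0],"spin": 0},{"jaw": 1,"delta_pos": [2,0,0],"spin": 0},{"jaw": 1,"delta_pos": [3,0,0],"spin": 0},{"jaw": 1,"delta_pos": [4,0,0],"spin": 0},{"jaw": 1,"delta_pos": [5,0,0],"spin": 0},{"jaw": 1,"delta_pos": [6,0,0],"spin": 0},{"jaw": 1,"delta_pos": [7,0,0],"spin": 0},{"jaw": 1,"delta_pos": [8,0,0],"spin": 0}])

```text
time_s: 7.0
ee_pos: [620.1, -155.2, 83.3]
ee_rot: [179.8, 0.1, 91.6]
force: [-0.3, -0.4, 0.5]
gripper_width: -0.1
```

```bash
python3 look.py 3
```

```text
7.15 [ 620.2 -155.3   83.3] [1.7981e+02 1.1000e-01 9.1640e+01] [ 0.06 -0.3   0.54] 0.3411948327403395
```

View pics/w3.png

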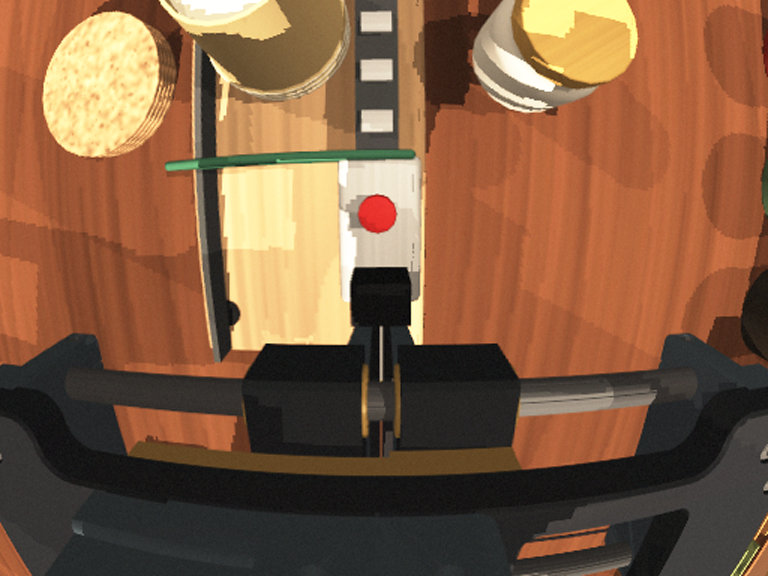

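```bash
python3 - <<'E'
from wr import *
c=cams.calibration("wrist"); print(ray((1,1),c)[0])
f=lambda u,v:((u+.5)/1.5-.5,(v+.5)/1.5-.5)
for n,u,z in [("endL",(219,360),34),("tabr",(355,325),101),("tabr",(410,325),101),("tabf",(411,287),101),("knob",(378,214),90),("saddle front",(380,158),74),("r1f",(376,110),50),("r1r",(376,132),50),("r2f",(376,59),50),("r2r",(376,80),50),("r3f",(376,12),50),("r3r",(376,31),50)]: print(n,hit(f(*u),z,c).round(1))
E
```

```text
[618.00858048 -80.93520028 253.21439525]
endL [ 530.2 -186.4   34. ]
tabr [ 610.6 -137.3  101. ]
tabr [ 630.6 -136.7  101. ]
tabf [ 630.3 -122.4  101. ]
knob [617.8 -98.   90. ]
saddle front [618.  -77.1  74. ]
r1f [615.5 -54.7  50. ]
r1r [615.8 -64.8  50. ]
r2f [614.8 -30.6  50. ]
r2r [615.1 -40.6  50. ]
r3f [614.1  -7.1  50. ]
r3r [614.4 -16.8  50. ]
```

Emit:
apply_moves(plan=[{"jaw": 1,"delta_pos": [3,0,0],"spin": 0},{"jaw": 1,"delta_pos": [6,0,0],"spin": 0},{"jaw": 1,"delta_pos": [9,0,0],"spin": 0},{"jaw": 1,"delta_pos": [12,0,0],"spin": 0},{"jaw": 1,"delta_pos": [15,0,0],"spin": 0},{"jaw": 1,"delta_pos": [18,0,0],"spin": 0},{"jaw": 1,"delta_pos": [21,0,0],"spin": 0},{"jaw": 1,"delta_pos": [23,0,0],"spin": 0}])

```text
time_s: 8.15
ee_pos: [619.5, -131.3, 83.3]
ee_rot: [179.8, 0.0, 91.6]
force: [-1.0, -0.4, -0.2]
gripper_width: 0.4
```

Emit:
apply_moves(plan=[{"jaw": 1,"delta_pos": [2,0,0],"spin": 0},{"jaw": 1,"delta_pos": [5,0,0],"spin": 0},{"jaw": 1,"delta_pos": [8,0,0],"spin": 0},{"jaw": 1,"delta_pos": [11,0,0],"spin": 0},{"jaw": 1,"delta_pos": [14,0,0],"spin": 0},{"jaw": 1,"delta_pos": [17,0,0],"spin": 0},{"jaw": 1,"delta_pos": [20,0,0],"spin": 0},{"jaw": 1,"delta_pos": [22,0,0],"spin": 0}])

```text
time_s: 9.15
ee_pos: [618.8, -108.6, 83.2]
ee_rot: [179.8, -0.0, 91.6]
force: [-0.0, -0.7, 0.3]
gripper_width: -0.0
```

```bash
python3 look.py 4
```

```text
9.3 [ 618.9 -108.6   83.2] [ 1.7981e+02 -2.0000e-02  9.1630e+01] [ 0.03 -0.48 -0.56] 0.5933529722694114
```

View pics/w4.png

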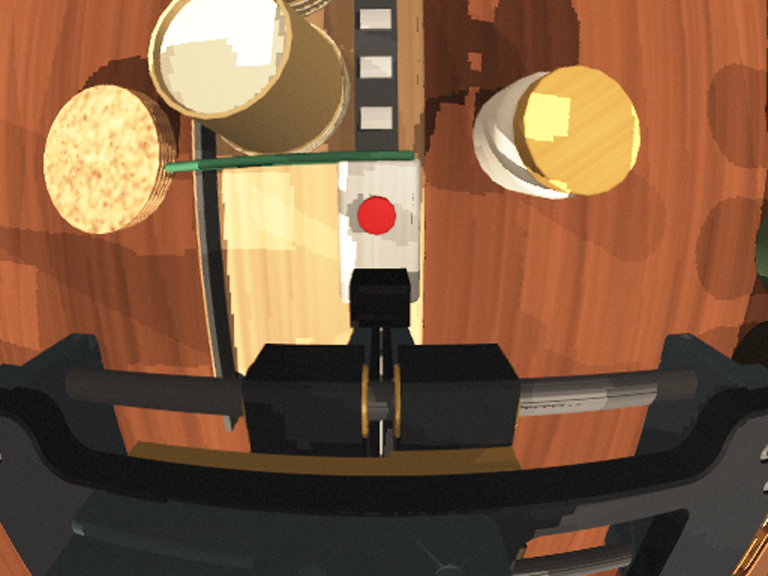

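View pics/s4.png

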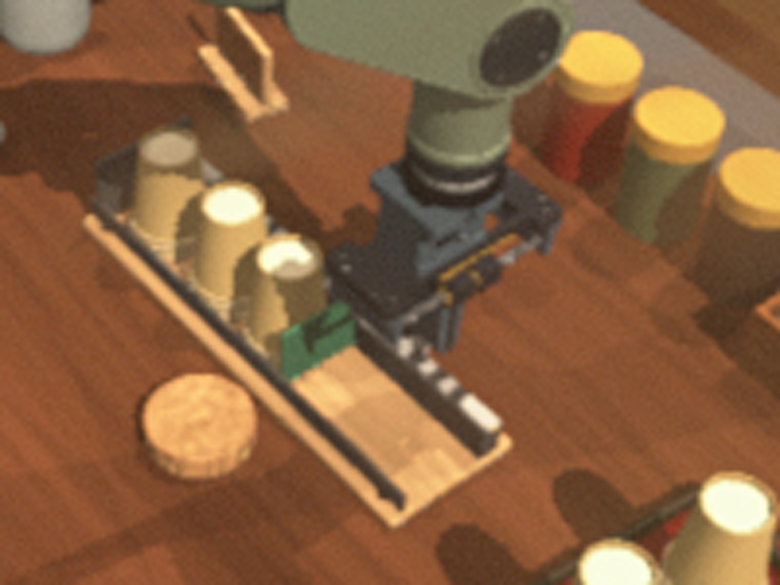

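Emit:
apply_moves(plan=[{"jaw": 1,"delta_pos": [3,0,0],"spin": 0},{"jaw": 1,"delta_pos": [6,0,0],"spin": 0},{"jaw": 1,"delta_pos": [9,0,0],"spin": 0},{"jaw": 1,"delta_pos": [12,0,0],"spin": 0},{"jaw": 1,"delta_pos": [15,0,0],"spin": 0},{"jaw": 1,"delta_pos": [18,0,0],"spin": 0},{"jaw": 1,"delta_pos": [20.5,0,0],"spin": 0},{"jaw": 1,"delta_pos": [22,0,0],"spin": 0}])

```text
time_s: 10.3
ee_pos: [618.2, -86.0, 83.2]
ee_rot: [179.8, -0.0, 91.6]
force: [-0.7, -2.4, 0.3]
gripper_width: 0.5
```

Emit:
apply_moves(plan=[{"jaw": 1,"delta_pos": [0.5,0,0],"spin": 0},{"jaw": 1,"delta_pos": [1,0,0],"spin": 0},{"jaw": 1,"delta_pos": [1.5,0,0],"spin": 0},{"jaw": 1,"delta_pos": [2,0,0],"spin": 0},{"jaw": 1,"delta_pos": [2.5,0,0],"spin": 0},{"jaw": 1,"delta_pos": [3,0,0],"spin": 0},{"jaw": 1,"delta_pos": [3,0,0],"spin": 0},{"jaw": 1,"delta_pos": [3,0,0],"spin": 0}])

```text
time_s: 11.3
ee_pos: [618.1, -83.0, 83.2]
ee_rot: [179.8, -0.1, 91.6]
force: [-1.2, -0.5, 0.2]
gripper_width: 0.7
```

```bash
python3 look.py 5
```

```text
11.45 [618.1 -83.   83.2] [ 1.7982e+02 -5.0000e-02  9.1630e+01] [-0.42 -1.08 -0.9 ] 0.14074559307112983
```

View pics/w5.png

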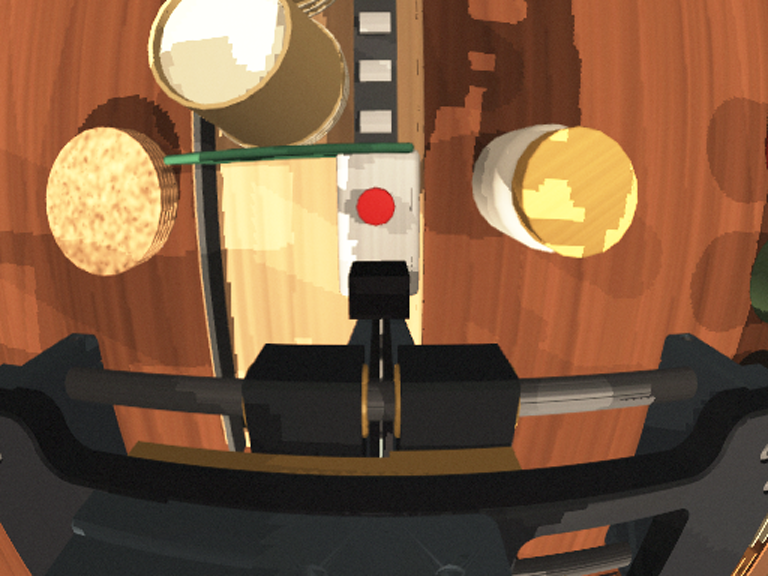

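View pics/s5.png

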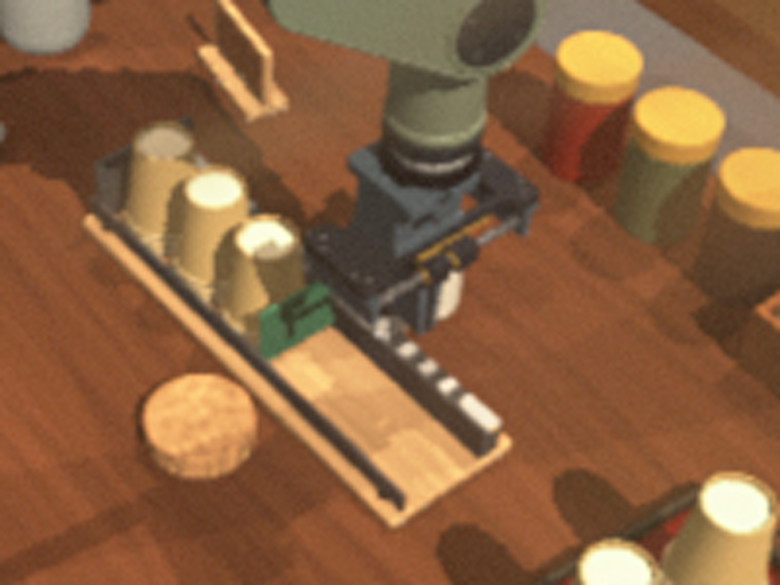

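```bash
python3 - <<'E'
from workcell import env
from wr import *
from scipy import ndimage
import cv2
for t in ("2","3","4","5"):
    im=cv2.imread(f"pics/w{t}.png").astype(int)
    m=(im[:,:,2]>180)&(im[:,:,1]<70)&(im[:,:,0]<70); m[:, :340]=0; m[:,420:]=0; m[300:]=0
    l,n=ndimage.label(m); s=ndimage.sum(m,l,range(1,n+1)); k=np.argmax(s)+1; ys,xs=np.nonzero(l==k)
    g=im[:170,376].sum(1) if False else im[:160,372:382].mean((1,2))
    b=(g>150).astype(int); e=np.nonzero(np.diff(b))[0]
    print(t,xs.mean(),ys.mean(),len(xs),e, np.diff(b)[e])
c=cams.calibration("wrist"); print(ray((1,1),c)[0])
f=lambda u,v:((u+.5)/1.5-.5,(v+.5)/1.5-.5)
for n,u,z in [("knob",(375.5,207),90),("tabr",(380,319),101),("r1f",(376,111),50),("r1r",(376,132),50),("r2f",(376,60),50),("r2r",(376,80),50),("r3f",(376,12),50),("r3r",(376,32),50)]: print(n,hit(f(*u),z,c).round(1))
E
```

```text
2 377.1304753028891 137.17148182665423 1073 [ 26  46  88 118 156] [ 1 -1  1 -1  1]
3 376.98867924528304 213.65754716981132 1060 [ 11  30  58  79 109 131] [ 1 -1  1 -1  1 -1]
4 376.0559701492537 215.36100746268656 1072 [  8  28  56  77 106 128] [ 1 -1  1 -1  1 -1]
5 375.3634633682207 206.2825880114177 1051 [ 12  31  59  80 110 131 153] [ 1 -1  1 -1  1 -1  1]
[616.00713747  -9.09165217 253.31205734]
knob [614.8 -23.2  90. ]
tabr [617.6 -62.4 101. ]
r1f [613.5  17.3  50. ]
r1r [613.8   7.7  50. ]
r2f [612.8  41.4  50. ]
r2r [613.1  31.9  50. ]
r3f [612.   65.4  50. ]
r3r [612.4  55.2  50. ]
```

Emit:
apply_moves(plan=[{"jaw": 1,"delta_pos": [-5,0,0],"spin": 0},{"jaw": 1,"delta_pos": [-12,0,0],"spin": 0},{"jaw": 1,"delta_pos": [-20,0,0],"spin": 0},{"jaw": 1,"delta_pos": [-30,0,-10],"spin": 0},{"jaw": 1,"delta_pos": [-40,0,-40],"spin": 0},{"jaw": 1,"delta_pos": [-50,0,-80],"spin": 0},{"jaw": 1,"delta_pos": [-60,0,-110],"spin": 0},{"jaw": 1,"delta_pos": [-60,0,-120],"spin": 0}])

```text
time_s: 12.45
ee_pos: [620.4, -144.4, 206.0]
ee_rot: [179.6, 0.0, 91.6]
force: [0.4, 0.7, -0.7]
gripper_width: 0.5
```

```bash
python3 look.py 6
```

```text
12.6 [ 619.1 -143.   202.8] [ 1.7985e+02 -7.0000e-02  9.1630e+01] [-0.31  0.36 -1.52] 0.2191346673660393
```

View pics/w6.png

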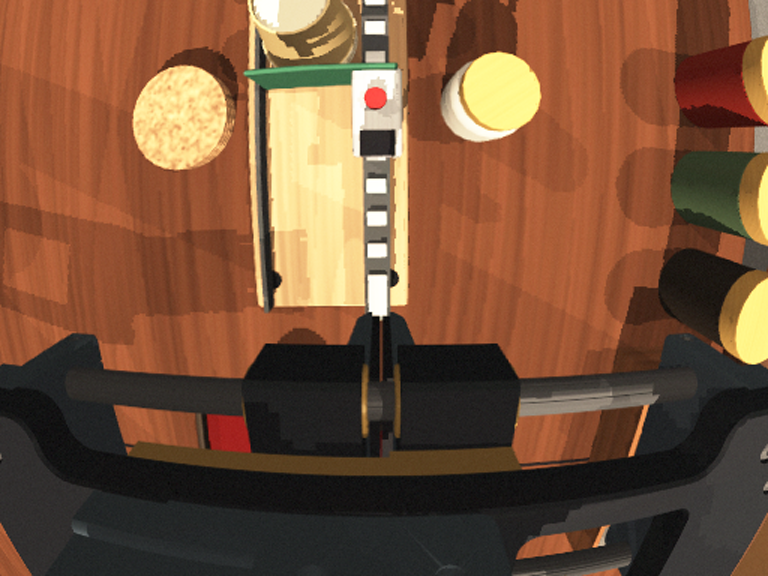

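View pics/s6.png

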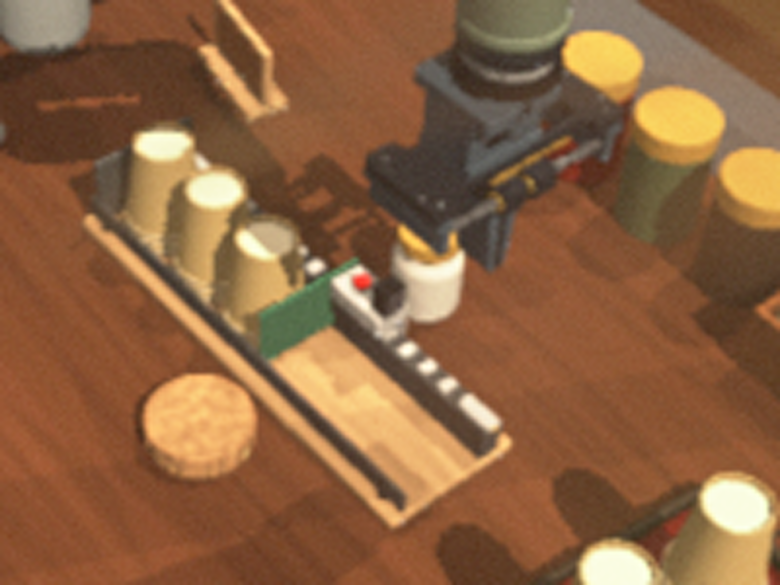

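View pics/t6.png

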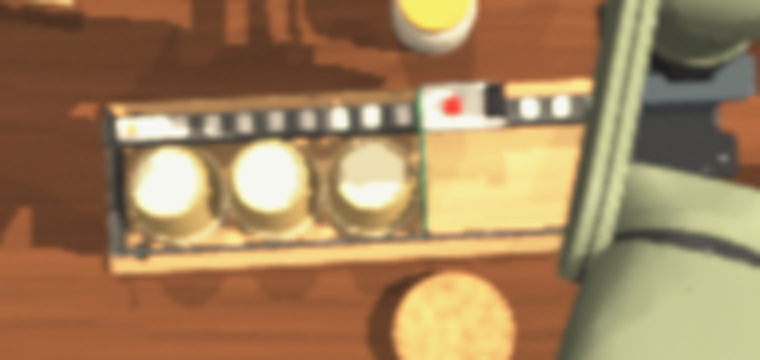

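```bash
python3 - <<'E'
from wr import *
from workcell import env
im=cams.grab_frame("wrist"); c=cams.calibration("wrist"); s=env.state(); print(s["time_s"],s["ee_pos"])
b=cv2.resize(im[:,:,::-1],None,fx=4,fy=4,interpolation=2); cv2.imwrite("pics/w7.png",b[0:600,600:1400] if 0 else b[0:580,620:1140])
cv2.imwrite("pics/w7b.png",b[380:900,620:1140])
np.savez("w7.npz",K=c["camera_matrix"],r=c["rvec"],t=c["tvec"]); print(ray((1,1),c)[0])
im=cams.grab_frame("top"); b=cv2.resize(im[150:220,180:310,::-1],None,fx=6,fy=6,interpolation=2); cv2.imwrite("pics/t7.png",b)
E
```

```text
12.65 [ 618.72958186 -142.71439267  201.94680868]
[617.00186596 -68.92777399 372.12090756]
```

View pics/w7.png

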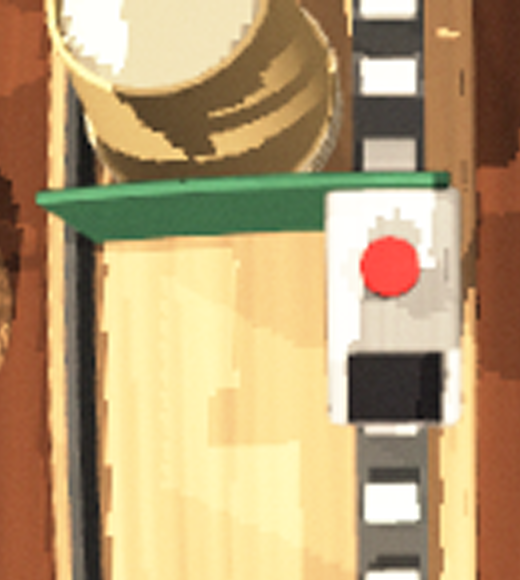

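View pics/w7b.png

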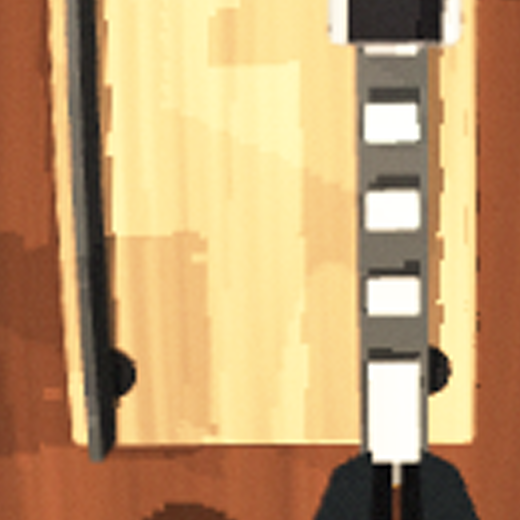

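View pics/t7.png

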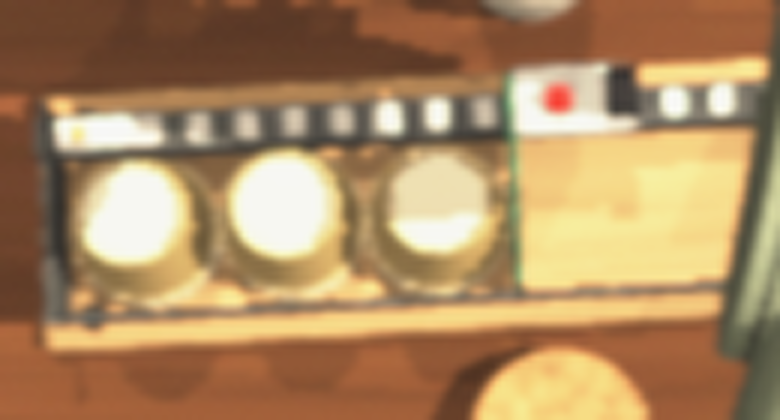

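```bash
python3 - <<'E'
from wr import *
d=np.load("w7.npz"); c=dict(camera_matrix=d["K"],rvec=d["r"],tvec=d["t"])
f=lambda u,v:((u+620.5)/4-.5,(v+.5)/4-.5)
a=lambda u,v:f(u,v+380)
for n,u,z in [("endL",a(85,443),12),("endR",a(470,442),12),("strip end",a(394,463),50),("pad front",a(394,360),50),("R1",a(392,315),50),("R1",a(392,277),50),("R2",a(392,230),50),("R2",a(392,190),50),("R3",a(392,143),50),("R3",a(392,103),50),("next r",a(392,53),50),
 ("saddle rear",a(395,45),74),("tab rear top",a(395,44),101),("tab front top",f(395,353),101),("knob",f(390,267),90),("plate top rear",f(320,192),80),("plate top front",f(320,176),80),("plate top frontL",f(40,195),80),("rA rear",f(388,172),50),("rB r",f(388,97),50),("rB f",f(388,57),50)]: print(n,hit(u,z,c).round(1))
E
```

```text
endL [ 519.1 -188.5   12. ]
endR [ 643.8 -184.1   12. ]
strip end [ 619.6 -178.8   50. ]
pad front [ 618.7 -148.5   50. ]
R1 [ 617.8 -135.7   50. ]
R1 [ 617.4 -125.1   50. ]
R2 [ 617.1 -112.    50. ]
R2 [ 616.8 -101.1   50. ]
R3 [616.4 -88.2  50. ]
R3 [616.1 -77.4  50. ]
next r [615.7 -63.9  50. ]
saddle rear [616.5 -62.2  74. ]
tab rear top [616.5 -62.6 101. ]
tab front top [616.  -46.4 101. ]
knob [614.2 -24.8  90. ]
plate top rear [596.6  -4.4  80. ]
plate top front [ 5.964e+02 -3.000e-01  8.000e+01]
plate top frontL [526.2  -3.1  80. ]
rA rear [612.5   8.2  50. ]
rB r [611.8  30.   50. ]
rB f [611.5  42.   50. ]
```

Emit:
apply_moves(plan=[{"jaw": 1,"delta_pos": [6,0,0],"spin": 0},{"jaw": 1,"delta_pos": [14,0,0],"spin": 0},{"jaw": 1,"delta_pos": [22,0,0],"spin": 0},{"jaw": 1,"delta_pos": [30,0,0],"spin": 0},{"jaw": 1,"delta_pos": [37,0,0],"spin": 0},{"jaw": 1,"delta_pos": [42,0,0],"spin": 0},{"jaw": 1,"delta_pos": [44,0,0],"spin": 0},{"jaw": 1,"delta_pos": [44,0,0],"spin": 0}])

```text
time_s: 13.7
ee_pos: [617.4, -98.7, 201.7]
ee_rot: [180.0, -0.1, 91.7]
force: [-0.3, 0.2, 0.1]
gripper_width: 0.4
```

```bash
python3 - <<'E'
from wr import *
from workcell import env
import time
for i in range(4): im=cams.grab_frame("top")
c=cams.calibration("wrist"); im=cams.grab_frame("wrist"); print(env.state()["ee_pos"])
b=cv2.resize(im[:,:,::-1],None,fx=4,fy=4,interpolation=2); cv2.imwrite("pics/w8.png",b[0:600,620:1140]);cv2.imwrite("pics/w8b.png",b[560:1160,620:1140])
cv2.imwrite("pics/w8full.png",im[:,:,::-1])
np.savez("w8.npz",K=c["camera_matrix"],r=c["rvec"],t=c["tvec"]); print(ray((1,1),c)[0])
E
```

```text
[617.34588029 -98.87354417 201.66692132]
[615.75506093 -25.09138925 371.8030144 ]
```

View pics/w8.png

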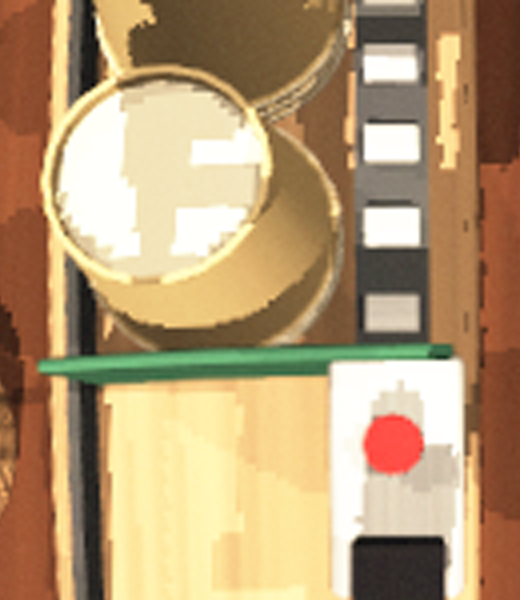

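View pics/w8b.png

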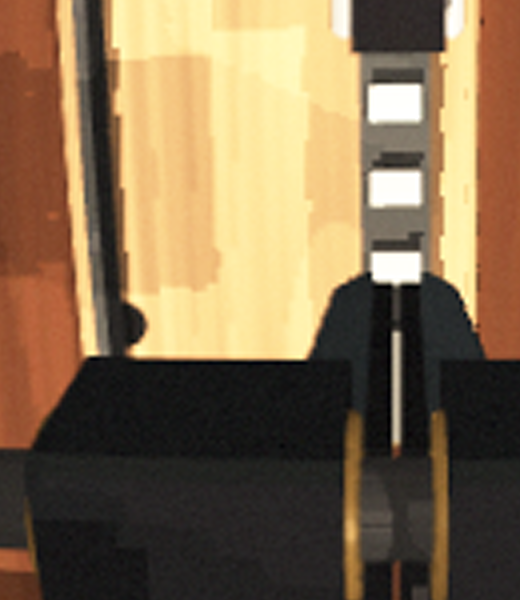

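View pics/w8full.png

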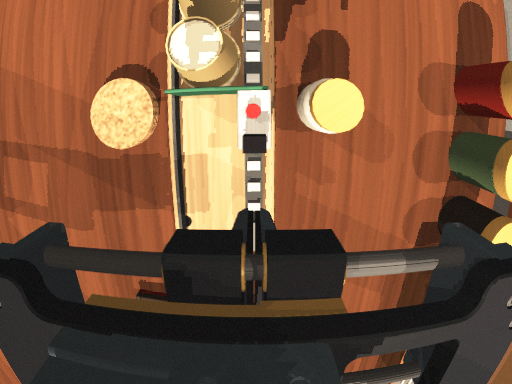

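```bash
python3 - <<'E'
from wr import *
d=np.load("w8.npz"); c=dict(camera_matrix=d["K"],rvec=d["r"],tvec=d["t"])
f=lambda u,v:((u+620.5)/4-.5,(v+.5)/4-.5)
a=lambda u,v:f(u,v+560)
for n,u,z in [("F r",f(392,332),50),("F f",f(392,293),50),("F2 r",f(392,247),50),("F2 f",f(392,207),50),("F3r",f(392,163),50),("F3f",f(392,124),50),("R r",a(394,123),50),("R f",a(394,84),50),("R2 r",a(394,207),50),("R2 f",a(394,170),50),("knob",f(393,444),84),("plate front",f(330,350),80),("c rim rear",f(240,347),14)]: print(n,hit(u,z,c).round(1))
E
```

```text
F r [613.4   7.4  50. ]
F f [613.1  18.1  50. ]
F2 r [612.7  30.9  50. ]
F2 f [612.4  42.1  50. ]
F3r [612.   54.6  50. ]
F3f [611.7  65.9  50. ]
R r [616.7 -88.4  50. ]
R f [616.4 -77.5  50. ]
R2 r [ 617.4 -112.4   50. ]
R2 f [ 617.1 -101.7   50. ]
knob [614.7 -23.2  84. ]
plate front [ 5.988e+02 -4.000e-01  8.000e+01]
c rim rear [568.    5.9  14. ]
```

```bash
python3 -c "
from workcell import env
env.job_done(); print(env.state()['time_s'])"
```

```text
the job is handed in; nothing more can be done
the job is handed in; nothing more can be done
```

I pushed the stop by the rear face of its tab with the shut fingertips, in slow steps. It now appears to sit in the 0.120 m notch. I then backed the hand off and lifted it to about z = 200 mm before handing the job in. `job_done()` gives no verdict, so these are my own last checks:

- **Stop position:** in the last wrist picture the red knob's centre is at y = -23.2 mm. The sixth notch from the -y end, counted as joint 0.120, is centred at y = -23.1 mm.
- **Plunger:** I could not read its depth directly. That it has dropped in rests on the knob being centred in the notch and on the stop having jumped about 3 mm ahead of the fingers during the last push.
- **Cups:** the side and top pictures show the three stacks upright and closed up towards the end wall. The last stack is within a few millimetres of the plate. I did not measure each stack's position separately.
- **Forces and other things:** tool forces at the end of each move stayed below about 3 N. The coasters and sugar jar look undisturbed, the tool met no contact away from the tab, and I did not check the other things individually.
- **Time:** about 14 s of the 54 s were used.

One check disagreed: board-edge measurements alone put the joint about 2.5 mm lower, near 117.5 mm, which is within the error I saw between cameras. I went by the knob against the notches because that comparison does not depend on the board's pose.

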